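# Lock the spent-cell tray in its bay with the folding gate

## Robot

A 6-joint arm with a two-finger parallel gripper is mounted at the origin on the work surface. World frame = base frame: x ahead of the robot, y to its left, z up, the work surface at z = 0. Lengths are in m, angles in rad, forces in N, time in s.
With the tool pointing down it reaches from about 0.35 to 0.875 m from the base axis. Payload 4.2 kg.
Tool frame: the origin (TCP) lies at the very end of the fingers, on their centre line; the grasp point (between the pads) lies 19 mm behind it; z points along the fingers, y is the line along which they close (so a half turn about z gives the same grasp; the last joint's range is limited). The gripper opens to 85 mm and grips with 20 to 120 N. Pads are 22 mm wide; open, the fingers measure 114 mm over their backs; the gripper's body (76 mm by 85 mm) begins 54 mm behind the grasp point. The pads swing forward as they close: fully open they stand 13 mm farther back than shut.
Start: joints at [-0.894, 0.385, 0.008, 0, -1.194, -0.259], TCP at [0.254, -0.571, 0.231] pointing down, gripper open.
Joint ranges: [-3.14, 3.14], [-1.21, 2.06], [-1.07, 1.41], [-3.16, 2.05], [-2.99, -0.16], [-3.1, 3.1]. Speed limits (rad/s): [2.79, 2.79, 3.14, 3.14, 3.14, 3.14].

## Interface

Orientations are given as a rotation vector (axis times angle).
In Python, from rig import bot, job, capture, read_state gives the robot as it stands (bot), with the cameras as plain functions, the job (job) and the readings as plain functions.
- The arm moves only by the shell command python3 jog.py [OPENING], which reads ROWS from standard input. ROWS is a JSON list of rows, 1 to 20 of them, each of 6 numbers: dx, dy, dz in m, then a rotation vector rx, ry, rz in rad; each row shifts and turns the commanded pose from where the row before left it, along the tool's axes as they then stand; what a row does not reach is not made up. A row lasts 1/12 s, in which the tool goes at most 0.0417 m and 0.125 rad, less where a joint would pass 70% of its speed; a pose out of reach is approached as far as the arm can. OPENING is the opening from 0.0 (shut) to 1.0 (fully open), set as the command begins (- or left out keeps the last). The fingers move at their own pace and stop on an object; the grip force is fixed at half the most. Time passes only in rows, so rows that do not move let the fingers close. It prints the time, the measured TCP pose, the force, the opening and the grip force at its end. Input that does not fit is refused with a message, and nothing moves.
- read_state(): the state, without advancing time (a new reading comes with each control period).
- capture(name): name is "scene" or "side" or "wrist"; returns a dict with "image" (420x560x3 uint8, red, green, blue), "vertical_fov" (degrees; the focal length in pixels is half the picture's height over the tangent of half this angle, whatever the lens; pixels are square), "cx", "cy" (the principal point, pixels), "view" (4x4, takes a point from world to camera coordinates). Camera axes: x right, y down, z forward; pixel columns grow to the right and rows downward; lengths in m; the calibration is good to about 2 mm. A picture is of the moment at which its call begins. There is no depth.
- job.sign_off(): hands the job in; it is judged then, once.
The state is a dict: "time": time; "joints": joint angles; "joint_velocities": joint speeds; "effort": joint torques, N m; "ee_pos": TCP position; "ee_rot": TCP orientation; "force": force on the tool from outside, world axes, zero at the start; "wrist_torque": the same for the moment, N m; "grip_width": opening from 0.0 (shut) to 1.0 (fully open); "finger_force": force on a finger pad.
Only numpy, scipy, OpenCV 4.12 (cv2) and the standard library are available. Lean on these libraries where they do the work, as an engineer would, in place of code of your own. Each camera call takes 0.05 s, during which the arm holds its last target. There are 200 camera calls.

## Task

Push the loose grey tray of spent cells fully home into the corner of its bay, so that it sits flush against both dark upright stops. Then, with the blue leaf still standing well open, fold the yellow end leaf of the gate flat against the inside of the blue leaf, and only after that swing the blue leaf fully shut across the tray with the yellow leaf sandwiched between them. Leave the tray home and the jar, tin, funnel and bulbs undisturbed.

Things in the scene. Friction and masses are not known exactly. Their poses are not given: they have to be found in the camera images.
- bay: Fixed L of two dark steel upright stops, 10 mm thick, 50 mm high. Origin: inside corner of the L at shelf level; z up. Side stop face: plane x = 0, from the corner to y = +96 mm. Back stop face: plane y = 0, from the corner to x = -108 mm. The tray space is at -x, +y; open towards +y (the mouth, which the gate closes) and -x. No floor plate: the tray slides on the shelf.
- tray: Loose open grey plastic tray with five AA cells, about 0.3 kg: 100 (x) by 90 (y) by 40 mm high, walls 3 mm. Origin: centre of its underside. Home: origin at (-50, +45) mm in the bay frame, axes parallel to the bay's. It starts 3 to 6 cm out of home towards the bay's +y (mouth) and -x, and slightly turned.
- tray_corner (a point): The corner of the tray's underside (tray frame x = +50, y = -45 mm) that meets the inside corner of the bay (the bay's origin) when the tray is home.
- post (a point): Hinge axis (vertical) of the blue leaf, at bay frame (12, 106) mm, at the mouth end of the side stop, 50 mm above the shelf. The steel post has 6 mm radius and is 58 mm high.
- leaf_long (a joint): Angle (rad) of the blue leaf about the post. 0 = fully shut (hard stop): it runs from the post along the bay's -x at y = 106 mm. At 1.57 it points along bay +y; limit 1.9; starts near 1.5. Plate 130 mm from post axis to pin, 8 mm thick, centred on the post axis, 4 to 54 mm above the shelf. Inside face: faces the tray when shut (bay -x side when open). Stiff friction hinge, 0.35 N m, stays put.
- pin (a point): Hinge axis (vertical) joining the two leaves, 50 mm above the shelf: 130 mm from the post along the blue leaf and 4.5 mm to its inside.
- leaf_short (a joint): Angle (rad) of the yellow leaf about the pin. 0 = folded flat on the blue leaf's inside, pointing back to the post (hard stop); 3.14 = straight on beyond the blue leaf. Starts near straight, folds via the bay's -x side. Plate 85 mm from pin axis, 8 mm thick, 4 to 54 mm above the shelf; mid-plane 4.5 mm off the pin axis (in line with blue when straight). Friction hinge, 0.05 N m, stays put.
- short_end (a point): Free end of the yellow leaf: 85 mm from the pin axis, mid-thickness, 50 mm above the shelf.
- jar: Clear glass jar of spent cells, loose, 76 mm across, 100 mm high; origin under its centre. Leave alone.
- tin: Green aluminium tin, loose, 74 mm across, 88 mm high; origin under its centre. Leave alone.
- funnel: Small stainless funnel standing mouth down, loose, 72 mm across, 75 mm high; origin under its centre. Leave alone.
- bulbs: Open cardboard box, loose, 75 (x) by 140 (y) mm, holding two frosted LED bulbs standing up to 104 mm high; origin under its centre. Leave alone.

How it is judged:
By the outcome, as a careful person would: the job done as asked, in the order asked, and still so for the second after the job is handed in, with the robot touching nothing.
It also fails if it takes over 67 s, if anything falls off the work surface, if the arm or the gripper's body presses on something with over 40 N, if the wrist force passes 120 N, or if a joint passes its speed limit or range.

## Working session

There is one attempt and no reset: what is moved stays moved. The work goes in short steps, Python scripts to look and compute and a shell command to move; the robot and the scene stay as the last step left them, time stands still between calls to the robot, and variables do not carry over. Pictures are saved under pics/ and viewed, at most 10 in all, crops included, and the job is handed in when it is done.

```bash
ls; mkdir -p pics
python3 - <<'E'
from rig import bot, job, capture, read_state
import cv2,numpy as np
for n in ("scene","side"):
    c=capture(n); cv2.imwrite(f"pics/{n}0.png",cv2.resize(c["image"][:,:,::-1],(800,600),interpolation=cv2.INTER_CUBIC))
    print(n,c["vertical_fov"],c["cx"],c["cy"],np.round(c["view"],4).tolist())
s=read_state();print(s)
E
```

```text
jog.py
pics
rig.py
scene 50.01733180412814 277.07677284660826 210.42521765364478 [[-0.7197, 0.6943, 0.0069, 0.3966], [0.513, 0.5384, -0.6685, -0.2303], [-0.4679, -0.4776, -0.7437, 1.3036], [0.0, 0.0, 0.0, 1.0]]
side 54.18278452081704 284.9104654031211 207.67203788673018 [[-0.9411, -0.3381, 0.0018, 0.4886], [-0.2237, 0.6187, -0.7531, 0.1627], [0.2535, -0.7092, -0.6579, 0.9458], [0.0, 0.0, 0.0, 1.0]]
{'time': 0.1, 'joints': array([-8.94406303e-01,  3.85492262e-01,  6.76760511e-03, -4.06069897e-04,
       -1.19393590e+00, -2.58589625e-01]), 'joint_velocities': array([ 0.00028268, -0.00089872,  0.00291375,  0.00054821, -0.00119597,
        0.000148  ]), 'effort': array([ 5.44161612e-04, -3.93320525e+01,  1.88929385e+01,  4.19784039e+00,
       -2.55464409e-03,  5.67555730e-06]), 'ee_pos': array([ 0.25340122, -0.57078227,  0.23032962]), 'ee_rot': array([ 6.51181716e-01, -3.07284839e+00, -2.88083710e-03]), 'force': array([ 0.50219229,  0.20512843, -0.22648643]), 'wrist_torque': array([ 0.06093855, -0.02610101, -0.01742111]), 'finger_force': 0.0, 'grip_width': 0.9988704604232667}
```

View pics/scene0.png

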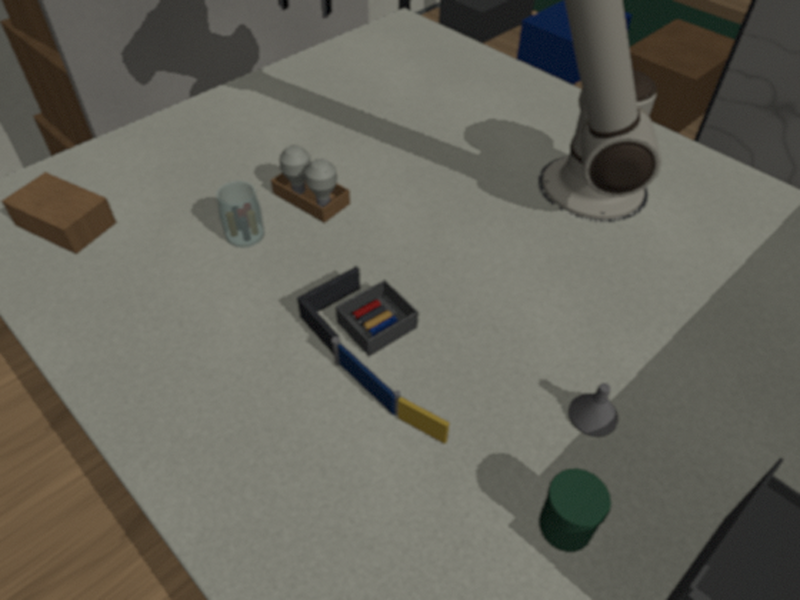

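View pics/side0.png

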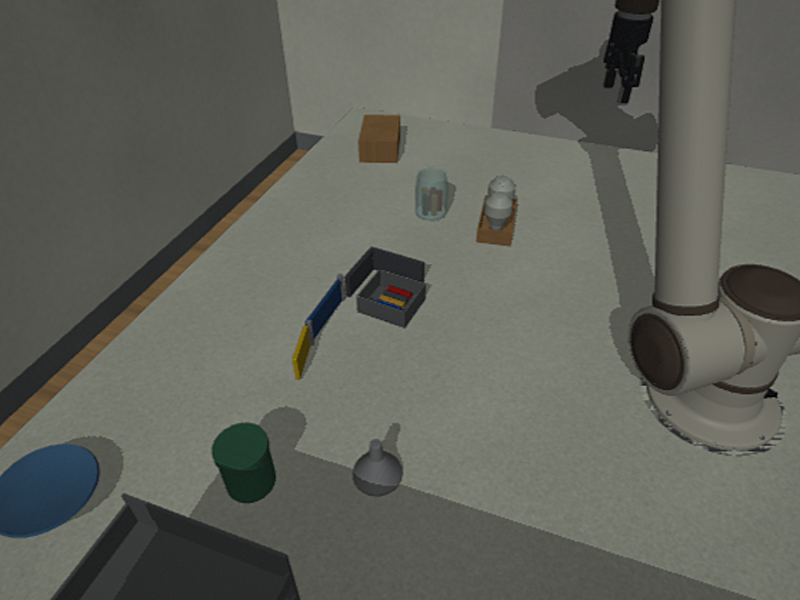

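The two views show the bay near scene (330,310), with the tray at (378,318), blue leaf (340–395, 345–410) and yellow leaf to (447,440). The obstacles are well away. I'll take enlarged crops next.

Run:
```python
import cv2
from rig import bot, job, capture, read_state
a=capture("scene")["image"][182:314,195:325,::-1]
b=capture("side")["image"][165:275,195:310,::-1]
for n,im,x0,y0,s in(("ca",a,195,182,4.5),("cb",b,195,165,5)):
    im=cv2.resize(im,None,fx=s,fy=s,interpolation=cv2.INTER_CUBIC)
    im=cv2.convertScaleAbs(im,alpha=1.6,beta=10)
    for k in range(0,140,10):
        if k*s<im.shape[1]: cv2.putText(im,str(x0+k),(int(k*s),10),0,.35,(0,0,255));cv2.line(im,(int(k*s),12),(int(k*s),18),(0,0,255))
        if k*s<im.shape[0]: cv2.putText(im,str(y0+k),(0,int(k*s)+4),0,.35,(0,0,255));cv2.line(im,(22,int(k*s)),(28,int(k*s)),(0,0,255))
    cv2.imwrite(f"pics/{n}.png",im);print(im.shape)
```

```text
(594, 585, 3)
(550, 575, 3)
```

View pics/ca.png

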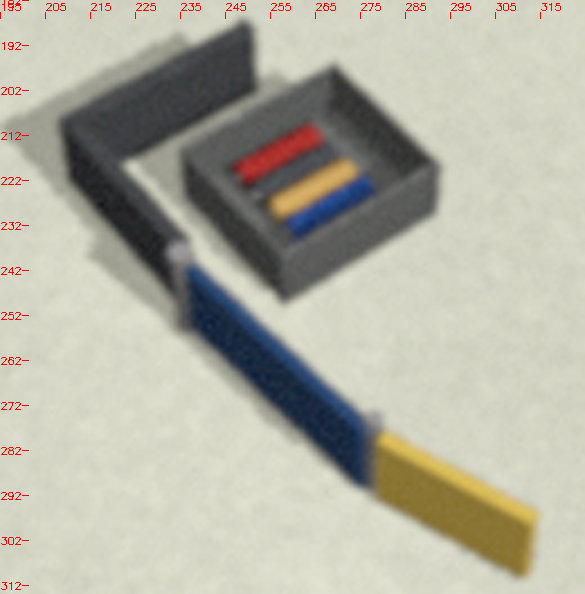

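View pics/cb.png

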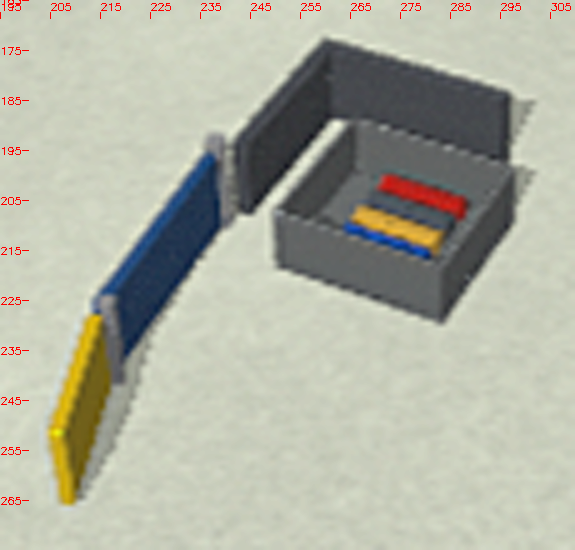

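The crops show the bay and tray corners, the post and pin caps, and the yellow end clearly in both views. I'll fit the whole scene model to these points.

```bash
cat > fit.py <<'E'
import numpy as np, cv2
from scipy.optimize import least_squares
def R(a): return np.array([[np.cos(a),-np.sin(a)],[np.sin(a),np.cos(a)]])
def proj(c,P):
    P=np.atleast_2d(P); q=(c["view"]@np.c_[P,np.ones(len(P))].T)[:3]
    f=c["image"].shape[0]/2/np.tan(np.radians(c["vertical_fov"])/2)
    return np.c_[c["cx"]+f*q[0]/q[2],c["cy"]+f*q[1]/q[2]]
def gate(th,ph):
    d=np.array([-np.cos(th),np.sin(th)]);n=np.array([-np.sin(th),-np.cos(th)])
    post=np.array([.012,.106]);pin=post+.13*d+.0045*n
    e=-d*np.cos(ph)+n*np.sin(ph);m=n*np.cos(ph)+d*np.sin(ph)
    return post,pin,d,n,e,m
def world(p,kind,a):
    """p: bx,by,byaw,tx,ty,tyaw(in bay frame),th,ph ; a: mm coords"""
    b=p[:2];Rb=R(p[2]);post,pin,d,n,e,m=gate(p[6],p[7]);a=np.array(a)/1e3
    if kind=='bay': q=a[:2]
    elif kind=='tray': q=p[3:5]+R(p[5])@a[:2]
    elif kind=='blue': q=post+a[0]*d+a[1]*n
    elif kind=='yel': q=pin+a[0]*e+a[1]*m
    return np.r_[b+Rb@q,a[2]]
def fit(cams,obs,p0,free=range(8)):
    free=list(free);p0=np.array(p0,float)
    def f(v):
        p=p0.copy();p[free]=v
        return np.concatenate([proj(cams[c],world(p,k,a))[0]-uv for c,k,a,uv in obs])
    r=least_squares(f,p0[free],loss='soft_l1');p=p0.copy();p[free]=r.x
    return p,f(r.x).reshape(-1,2)
E
python3 - <<'E'
import numpy as np,pickle
from fit import *
from rig import bot, job, capture, read_state
cams={n:capture(n) for n in("scene","side")}
A=lambda u,v:np.array([195+u/4.5,182+v/4.5]);B=lambda u,v:np.array([195+u/5,165+v/5])
S=[('bay',(10,-10,50),60,120),('bay',(-108,-10,50),240,20),('bay',(-108,0,50),254,27),('bay',(-108,0,0),255,92),('bay',(12,106,58),179,243),
('yel',(85,-4.5+9-.5+4.5-4,50) ,0,0)]
S=S[:5]+[('yel',(85,8.5,54),536,515),('yel',(85,8.5,4),527,577),('tray',(50,-45,40),181,152),('tray',(50,45,40),285,250),('tray',(-50,45,40),440,165),('tray',(-50,-45,40),335,66),('tray',(50,45,0),285,302),('tray',(-50,45,0),435,212),('blue',(130,4.5,56),373,415)]
D=[('bay',(10,-10,50),325,40),('bay',(-108,-10,50),510,93),('bay',(0,0,0),330,118),('bay',(10,96,50),237,136),('bay',(10,96,0),241,208),('bay',(12,106,58),215,136),
('yel',(85,.5,54),65,437),('yel',(85,8.5,54),50,430),('yel',(85,.5,4),73,502),('tray',(50,45,40),277,210),('tray',(-50,45,40),443,270),('tray',(-50,-45,40),515,168),('tray',(50,-45,40),352,122),('tray',(50,45,0),277,265),('tray',(-50,45,0),442,322),('tray',(-50,-45,0),515,220),('blue',(130,4.5,56),108,298)]
obs=[('scene',k,a,A(u,v)) for k,a,u,v in S]+[('side',k,a,B(u,v)) for k,a,u,v in D]
p,r=fit(cams,obs,[.55,-.1,0,-.09,.09,0,1.5,3.0])
print(np.round(p,4));
for o,e in zip(obs,r): print(o[0],o[1],o[2],np.round(e,1))
post,pin,d,n,e,m=gate(p[6],p[7])
for nm,k,a in(("corner",'bay',(0,0,0)),("post",'blue',(0,0,50)),("pin",'blue',(130,4.5,50)),("yend",'yel',(85,4.5,50))):print(nm,np.round(world(p,k,a),4))
print("tray",np.round([world(p,'tray',a) for a in((0,0,0),(50,-45,0),(50,45,0),(-50,45,0),(-50,-45,0))],4).tolist())
pickle.dump(p,open("p.pkl","wb"))
E
```

```text
[ 0.6353 -0.1236 -0.0983 -0.0824  0.0829 -0.0087  1.492   2.865 ]
scene bay (10, -10, 50) [-1.3 -0.7]
scene bay (-108, -10, 50) [ 0.6 -0.9]
scene bay (-108, 0, 50) [-0.1 -0.1]
scene bay (-108, 0, 0) [ 0.4 -0.3]
scene bay (12, 106, 58) [0.3 1.5]
scene yel (85, 8.5, 54) [-0.7  1. ]
scene yel (85, 8.5, 4) [-0.3  0.3]
scene tray (50, -45, 40) [-0.6 -1.3]
scene tray (50, 45, 40) [-0.5  1.4]
scene tray (-50, 45, 40) [ 0.6 -0.7]
scene tray (-50, -45, 40) [-0.  -1.4]
scene tray (50, 45, 0) [-0.   0.9]
scene tray (-50, 45, 0) [1.1 0. ]
scene blue (130, 4.5, 56) [0.2 0.2]
side bay (10, -10, 50) [-0.4 -1.2]
side bay (-108, -10, 50) [ 0.4 -0.9]
side bay (0, 0, 0) [ 0.7 -0.1]
side bay (10, 96, 50) [-1.4  0.8]
side bay (10, 96, 0) [-1.   0.4]
side bay (12, 106, 58) [0.2 0.4]
side yel (85, 0.5, 54) [ 0.6 -1. ]
side yel (85, 8.5, 54) [0.1 0.2]
side yel (85, 0.5, 4) [1.5 0.5]
side tray (50, 45, 40) [-1.2  0.2]
side tray (-50, 45, 40) [ 0.1 -0.4]
side tray (-50, -45, 40) [ 0.4 -0.5]
side tray (50, -45, 40) [-0.  -1.5]
side tray (50, 45, 0) [-0.4  0.5]
side tray (-50, 45, 0) [0.3 0.5]
side tray (-50, -45, 0) [0.1 0.3]
side blue (130, 4.5, 56) [0.  0.5]
corner [ 0.6353 -0.1236  0.    ]
post [ 0.6576 -0.0193  0.05  ]
pin [0.6557 0.1108 0.05  ]
yend [0.6384 0.1942 0.05  ]
tray [[0.5614, -0.033, 0.0], [0.6063, -0.0831, 0.0], [0.616, 0.0064, 0.0], [0.5165, 0.0171, 0.0], [0.5069, -0.0724, 0.0]]
```

The fit is good: residuals are about 1 px (2 mm), and the start offset of 32/38 mm and leaf angle of 1.49 agree with the given values. Next I align the tool with the bay (tool x = bay −x, tool y = bay +y) and move behind the tray.

```bash
cat > st.py <<'E'
import numpy as np,pickle
from scipy.spatial.transform import Rotation as Ro
from fit import R
from rig import bot, job, capture, read_state
s=read_state();p=pickle.load(open("p.pkl","rb"));T=R(p[2]).T
M=Ro.from_rotvec(s["ee_rot"]).as_matrix();x=T@M[:2,0]
print("t",round(s["time"],2),"bay mm",np.round(1e3*T@(s["ee_pos"][:2]-p[:2]),1),"z",round(1e3*s["ee_pos"][2],1),"toolx in bay deg",round(np.degrees(np.arctan2(x[1],x[0])),1),"tilt",np.round(M[:2,2],3),
 "F bay",np.round(T@s["force"][:2],1),round(s["force"][2],1),"w",round(s["grip_width"],2),"j",np.round(s["joints"],2))
E
echo '[[0, 0, 0, 0, 0, 0.1034], [0, 0, 0, 0, 0, 0.1034], [0, 0, 0, 0, 0, 0.1034], [0, 0, 0, 0, 0, 0.1034], [0, 0, 0, 0, 0, 0.1034], [-0.0104, 0.0375, 0, 0, 0, 0], [-0.0104, 0.0375, 0, 0, 0, 0], [-0.0104, 0.0375, 0, 0, 0, 0], [-0.0104, 0.0375, 0, 0, 0, 0], [-0.0104, 0.0375, 0, 0, 0, 0], [-0.0104, 0.0375, 0, 0, 0, 0], [-0.0104, 0.0375, 0, 0, 0, 0], [-0.0104, 0.0375, 0, 0, 0, 0], [-0.0104, 0.0375, 0, 0, 0, 0], [-0.0104, 0.0375, 0, 0, 0, 0], [-0.0104, 0.0375, 0, 0, 0, 0], [-0.0104, 0.0375, 0, 0, 0, 0], [-0.0104, 0.0375, 0, 0, 0, 0], [-0.0104, 0.0375, 0, 0, 0, 0], [-0.0104, 0.0375, 0, 0, 0, 0]]' | python3 jog.py 0.5; python3 st.py
```

```text
time: 1.97
ee_pos: [0.4648, -0.0249, 0.2317]
ee_rot: [0.155, 3.137, 0.0]
force: [-0.3, 0.1, 0.3]
grip_width: 0.505
finger_force: 0.0
t 1.97 bay mm [-179.4   81.4] z 231.7 toolx in bay deg 180.0 tilt [0.001 0.   ] F bay [-0.3  0.1] 0.3 w 0.5 j [ 0.3   0.11 -0.37  0.   -1.1  -1.97]
```

```bash
echo '[[0, 0, 0.036, 0, 0, 0], [0, 0, 0.036, 0, 0, 0], [0, 0, 0.036, 0, 0, 0], [0, 0, 0.036, 0, 0, 0], [0, 0, 0.036, 0, 0, 0], [0, 0, 0.036, 0, 0, 0], [0, 0, 0, 0, 0, 0], [-0.01, 0, 0, 0, 0, 0], [-0.01, 0, 0, 0, 0, 0], [-0.005, 0, 0, 0, 0, 0], [-0.005, 0, 0, 0, 0, 0], [-0.005, 0, 0, 0, 0, 0], [-0.005, 0, 0, 0, 0, 0], [-0.005, 0, 0, 0, 0, 0], [-0.005, 0, 0, 0, 0, 0], [-0.005, 0, 0, 0, 0, 0], [-0.003, 0, 0, 0, 0, 0], [-0.003, 0, 0, 0, 0, 0], [-0.002, 0, 0, 0, 0, 0]]' | python3 jog.py ; python3 st.py
echo '[[-0.001, 0, 0, 0, 0, 0], [-0.001, 0, 0, 0, 0, 0], [-0.001, 0, 0, 0, 0, 0]]' | python3 jog.py >/dev/null; python3 st.py
```

```text
time: 3.55
ee_pos: [0.5274, -0.0332, 0.0152]
ee_rot: [-0.156, -3.137, 0.0]
force: [-2.7, -0.3, 1.1]
grip_width: 0.499
finger_force: 1.3
t 3.55 bay mm [-116.2   79.3] z 15.2 toolx in bay deg 179.9 tilt [-0. -0.] F bay [-2.6 -0.5] 1.1 w 0.5 j [ 0.24  0.49 -0.48 -0.   -0.6  -1.91]
t 3.8 bay mm [-113.4   79.4] z 15.2 toolx in bay deg 179.9 tilt [-0.  0.] F bay [-2.1  0.7] -0.5 w 0.5 j [ 0.24  0.49 -0.47 -0.   -0.61 -1.91]
```

```bash
echo '[[-0.001, 0, 0, 0, 0, 0], [-0.001, 0, 0, 0, 0, 0], [0, 0, 0, 0, 0, 0]]' | python3 jog.py >/dev/null; python3 st.py
echo '[[-0.001, 0, 0, 0, 0, 0], [-0.001, 0, 0, 0, 0, 0], [0, 0, 0, 0, 0, 0]]' | python3 jog.py >/dev/null; python3 st.py
```

```text
t 4.05 bay mm [-111.    79.4] z 15.2 toolx in bay deg 180.0 tilt [0.001 0.   ] F bay [-1.4 -0.1] 0.2 w 0.5 j [ 0.24  0.49 -0.47  0.   -0.61 -1.91]
t 4.3 bay mm [-109.6   79.3] z 15.3 toolx in bay deg 179.9 tilt [-0.001  0.   ] F bay [-1.7  0.6] 0.5 w 0.5 j [ 0.24  0.49 -0.46 -0.   -0.61 -1.91]
```

```bash
echo '[[-0.001, 0, 0, 0, 0, 0], [-0.001, 0, 0, 0, 0, 0], [0, 0, 0, 0, 0, 0]]' | python3 jog.py >/dev/null; python3 st.py
```

```text
t 4.55 bay mm [-109.6   79.1] z 15.0 toolx in bay deg 179.9 tilt [-0.005 -0.   ] F bay [-7.2  2.6] 3.0 w 0.5 j [ 0.24  0.5  -0.46 -0.   -0.62 -1.91]
```

```bash
echo '[[0.01, 0, 0, 0, 0, 0], [0.01, 0, 0, 0, 0, 0], [0, 0, -0.035, 0, 0, 0], [0, 0, -0.035, 0, 0, 0], [0, 0, 0, 0, 0, -0.1208], [0, 0, 0, 0, 0, -0.1208], [0, 0, 0, 0, 0, -0.1208], [0, 0, 0, 0, 0, -0.1208], [0, 0, 0, 0, 0, -0.1208], [0, 0, 0, 0, 0, -0.1208], [0, 0, 0, 0, 0, -0.1208], [0, 0, 0, 0, 0, -0.1208], [0, 0, 0, 0, 0, -0.1208], [0, 0, 0, 0, 0, -0.1208], [0, 0, 0, 0, 0, -0.1208], [0, 0, 0, 0, 0, -0.1208], [0, 0, 0, 0, 0, -0.1208], [-0.024, 0, 0, 0, 0, 0], [-0.024, 0, 0, 0, 0, 0], [-0.024, -0.02, 0, 0, 0, 0]]' | python3 jog.py >/dev/null; python3 st.py
echo '[[-0.024, -0.03, 0, 0, 0, 0], [0, -0.03, 0, 0, 0, 0], [0, 0, 0.035, 0, 0, 0], [0, 0, 0.035, 0, 0, 0], [0, 0, 0, 0, 0, 0]]' | python3 jog.py >/dev/null; python3 st.py
```

```text
t 6.22 bay mm [-109.8  151.4] z 85.6 toolx in bay deg -90.1 tilt [-0.002  0.   ] F bay [ 0.8 -0.4] -0.4 w 0.5 j [ 0.37  0.4  -0.38 -0.   -0.79 -0.47]
t 6.63 bay mm [-51.6 173.7] z 8.7 toolx in bay deg -90.2 tilt [-0.012 -0.003] F bay [-1.2 -0.6] -1.0 w 0.5 j [ 0.36  0.59 -0.28 -0.   -0.71 -0.46]
```

```bash
echo '[[0.01, 0, 0, 0, 0, 0], [0.01, 0, 0, 0, 0, 0], [0.01, 0, 0, 0, 0, 0], [0.005, 0, 0, 0, 0, 0], [0.005, 0, 0, 0, 0, 0], [0.005, 0, 0, 0, 0, 0], [0.005, 0, 0, 0, 0, 0], [0.005, 0, 0, 0, 0, 0], [0.005, 0, 0, 0, 0, 0], [0.003, 0, 0, 0, 0, 0], [0.003, 0, 0, 0, 0, 0], [0, 0, 0, 0, 0, 0]]' | python3 jog.py >/dev/null; python3 st.py
echo '[[0.001, 0, 0, 0, 0, 0], [0.001, 0, 0, 0, 0, 0], [0, 0, 0, 0, 0, 0]]' | python3 jog.py >/dev/null; python3 st.py
```

```text
t 7.63 bay mm [-47.7 108.5] z 15.0 toolx in bay deg -90.1 tilt [-0.001 -0.   ] F bay [ 0.6 -0.2] -0.9 w 0.5 j [ 0.25  0.57 -0.3   0.   -0.7  -0.35]
t 7.88 bay mm [-47.8 107. ] z 14.9 toolx in bay deg -90.1 tilt [-0.001 -0.   ] F bay [1.3 0.9] -0.6 w 0.5 j [ 0.25  0.57 -0.3  -0.   -0.7  -0.35]
```

```bash
echo '[[0.001, 0, 0, 0, 0, 0], [0.001, 0, 0, 0, 0, 0], [0, 0, 0, 0, 0, 0]]' | python3 jog.py >/dev/null; python3 st.py
echo '[[0.001, 0, 0, 0, 0, 0], [0.001, 0, 0, 0, 0, 0], [0, 0, 0, 0, 0, 0]]' | python3 jog.py >/dev/null; python3 st.py
```

```text
t 8.13 bay mm [-47.7 105. ] z 15.0 toolx in bay deg -90.1 tilt [-0.001 -0.   ] F bay [0.  1.2] -1.7 w 0.5 j [ 0.25  0.57 -0.3  -0.   -0.7  -0.35]
t 8.38 bay mm [-47.5 103. ] z 15.2 toolx in bay deg -90.1 tilt [-0. -0.] F bay [-0.2 -0.5] 0.5 w 0.5 j [ 0.24  0.57 -0.3   0.   -0.7  -0.34]
```

```bash
echo '[[0.001, 0, 0, 0, 0, 0], [0.001, 0, 0, 0, 0, 0], [0, 0, 0, 0, 0, 0]]' | python3 jog.py >/dev/null; python3 st.py
echo '[[0.001, 0, 0, 0, 0, 0], [0, 0, 0, 0, 0, 0]]' | python3 jog.py >/dev/null; python3 st.py
```

```text
t 8.63 bay mm [-47.1 102. ] z 15.3 toolx in bay deg -90.1 tilt [0.001 0.001] F bay [0.3 5.1] -1.8 w 0.5 j [ 0.24  0.57 -0.3  -0.   -0.7  -0.34]
t 8.8 bay mm [-47. 102.] z 15.3 toolx in bay deg -90.1 tilt [0.002 0.002] F bay [-1.7  8. ] -1.1 w 0.5 j [ 0.24  0.57 -0.3  -0.   -0.7  -0.34]
```

```bash
echo '[[0.001, 0, 0, 0, 0, 0], [0, 0, 0, 0, 0, 0]]' | python3 jog.py >/dev/null; python3 st.py
```

```text
t 8.97 bay mm [-47.1 101.9] z 15.4 toolx in bay deg -90.1 tilt [0.002 0.003] F bay [-0.9 11.4] -0.8 w 0.51 j [ 0.24  0.57 -0.3  -0.   -0.7  -0.34]
```

```bash
echo '[[-0.02, 0, 0, 0, 0, 0], [0, 0, -0.035, 0, 0, 0], [0, 0, -0.035, 0, 0, 0], [0, 0.035, 0, 0, 0, 0], [0, 0.035, 0, 0, 0, 0], [0.025, 0.035, 0, 0, 0, 0], [0.025, 0.008, 0, 0, 0, 0], [0.027, 0, 0, 0, 0, 0], [0, 0, 0.035, 0, 0, 0], [0, 0, 0.035, 0, 0, 0], [0, 0, 0, 0, 0, 0], [0, -0.01, 0, 0, 0, 0], [0, -0.01, 0, 0, 0, 0], [0, -0.01, 0, 0, 0, 0], [0, -0.005, 0, 0, 0, 0], [0, -0.003, 0, 0, 0, 0], [0, -0.002, 0, 0, 0, 0], [0, 0, 0, 0, 0, 0]]' | python3 jog.py 0.0 >/dev/null; python3 st.py
echo '[[0, -0.002, 0, 0, 0, 0], [0, -0.001, 0, 0, 0, 0], [0, 0, 0, 0, 0, 0]]' | python3 jog.py >/dev/null; python3 st.py
```

```text
t 10.47 bay mm [-118.8   43.3] z 15.8 toolx in bay deg -90.1 tilt [0.001 0.   ] F bay [0.1 0.3] 0.3 w 0.0 j [ 0.18  0.48 -0.49  0.   -0.6  -0.28]
t 10.72 bay mm [-116.3   43.2] z 15.4 toolx in bay deg -90.1 tilt [ 0. -0.] F bay [-0.  -0.6] -0.3 w -0.01 j [ 0.18  0.49 -0.48  0.   -0.6  -0.28]
```

```bash
for i in 1 2; do echo '[[0, -0.001, 0, 0, 0, 0], [0, -0.001, 0, 0, 0, 0], [0, 0, 0, 0, 0, 0]]' | python3 jog.py >/dev/null; python3 st.py; done
```

```text
t 10.97 bay mm [-114.2   43.2] z 15.3 toolx in bay deg -90.1 tilt [ 0. -0.] F bay [-0.8  0.2] 0.4 w -0.0 j [ 0.17  0.49 -0.48  0.   -0.61 -0.27]
t 11.22 bay mm [-112.9   43. ] z 15.2 toolx in bay deg -90.1 tilt [-0.001 -0.   ] F bay [-1.5  0.9] 0.4 w 0.0 j [ 0.17  0.49 -0.47 -0.   -0.61 -0.27]
```

```bash
echo '[[0, -0.001, 0, 0, 0, 0], [0, -0.001, 0, 0, 0, 0], [0, 0, 0, 0, 0, 0]]' | python3 jog.py >/dev/null; python3 st.py
```

```text
t 11.47 bay mm [-112.5   42.9] z 15.0 toolx in bay deg -90.1 tilt [-0.005 -0.   ] F bay [-5.2  1.5] 3.7 w 0.0 j [ 0.17  0.49 -0.47 -0.   -0.62 -0.27]
```

```bash
echo '[[0, -0.001, 0, 0, 0, 0], [0, 0, 0, 0, 0, 0], [0, 0.02, 0, 0, 0, 0], [0, 0, -0.035, 0, 0, 0], [0, 0, -0.035, 0, 0, 0], [-0.03, 0, 0, 0, 0, 0], [-0.03, 0, 0, 0, 0, 0], [-0.032, -0.02, 0, 0, 0, 0], [0, -0.03, 0, 0, 0, 0], [0, -0.03, 0, 0, 0, 0], [0, 0, 0.035, 0, 0, 0], [0, 0, 0.035, 0, 0, 0], [0, 0, 0, 0, 0, 0], [0.01, 0, 0, 0, 0, 0], [0.01, 0, 0, 0, 0, 0], [0.005, 0, 0, 0, 0, 0], [0.003, 0, 0, 0, 0, 0], [0.002, 0, 0, 0, 0, 0], [0, 0, 0, 0, 0, 0]]' | python3 jog.py >/dev/null; python3 st.py
echo '[[0.001, 0, 0, 0, 0, 0], [0.001, 0, 0, 0, 0, 0], [0, 0, 0, 0, 0, 0]]' | python3 jog.py >/dev/null; python3 st.py
```

```text
t 13.05 bay mm [-48.7 104.6] z 16.7 toolx in bay deg -90.1 tilt [0.002 0.001] F bay [-0.1  0.7] 0.6 w 0.0 j [ 0.25  0.57 -0.3   0.   -0.7  -0.35]
t 13.3 bay mm [-49.3 103.1] z 15.5 toolx in bay deg -90.1 tilt [0. 0.] F bay [-0.2  0.9] -0.1 w -0.0 j [ 0.24  0.57 -0.31  0.   -0.7  -0.34]
```

```bash
echo '[[0.001, 0, 0, 0, 0, 0], [0.001, 0, 0, 0, 0, 0], [0.001, 0, 0, 0, 0, 0], [0.001, 0, 0, 0, 0, 0], [0, 0, 0, 0, 0, 0]]' | python3 jog.py >/dev/null; python3 st.py
python3 - <<'E'
import numpy as np,pickle
from fit import gate
p=pickle.load(open("p.pkl","rb"))
prev=None
for ph,ex in [(2.865,25),(2.865,0)]+[(a,0) for a in (2.6,2.3,2.0,1.7,1.4,1.1,.8,.6,.4,.2,.1,0)]:
    post,pin,d,n,e,m=gate(p[6],ph)
    h=11*abs(m[1])+14*abs(m[0])
    c=1e3*pin+60*e+(8.5+h+ex)*m
    print(ph,np.round(c,1), "" if prev is None else "tool dx,dy %.1f %.1f"%(-(c-prev)[1],-(c-prev)[0])); prev=c
E
```

```text
t 13.72 bay mm [-49.2 102. ] z 15.4 toolx in bay deg -90.1 tilt [0.002 0.003] F bay [-3.1 11.6] 0.9 w 0.0 j [ 0.24  0.57 -0.31 -0.   -0.7  -0.34]
2.865 [ 23.7 309. ] 
2.865 [3.000e-01 3.003e+02] tool dx,dy 8.7 23.4
2.6 [-16.2 299.3] tool dx,dy 1.0 16.5
2.3 [-34.9 292.1] tool dx,dy 7.3 18.7
2.0 [-51. 278.] tool dx,dy 14.0 16.1
1.7 [-61.6 258.4] tool dx,dy 19.6 10.7
1.4 [-66.4 242.3] tool dx,dy 16.1 4.8
1.1 [-67.  225.4] tool dx,dy 17.0 0.6
0.8 [-62.1 207.5] tool dx,dy 17.9 -5.0
0.6 [-55.2 196.2] tool dx,dy 11.3 -6.8
0.4 [-45.6 186.3] tool dx,dy 9.9 -9.6
0.2 [-33.5 178.6] tool dx,dy 7.7 -12.1
0.1 [-26.7 175.7] tool dx,dy 2.8 -6.8
0 [-21.2 173.6] tool dx,dy 2.1 -5.5
```

```bash
python3 - <<'E'
import numpy as np,pickle
from fit import *
from rig import bot, job, capture, read_state
from scipy.optimize import fsolve
p=pickle.load(open("p.pkl","rb"));c=capture("scene")
for n,u,v,z in(("tin top",578,492,.088),("funnel top",604,388,.075),("jar top",238,192,.1)):
    w=fsolve(lambda q:proj(c,[q[0],q[1],z])[0]-[u*.7,v*.7],[.6,.3]);print(n,w,1e3*R(p[2]).T@(w-p[:2]))
E
echo '[[-0.02, 0, 0, 0, 0, 0], [0, 0, -0.035, 0, 0, 0], [0, 0, -0.035, 0, 0, 0], [-0.037, -0.015, 0, 0, 0, 0], [-0.038, -0.015, 0, 0, 0, 0], [-0.038, -0.015, 0, 0, 0, 0], [-0.037, -0.015, 0, 0, 0, 0], [-0.037, -0.016, 0, 0, 0, 0], [0, 0, 0, 0, 0, 0]]' | python3 jog.py >/dev/null; python3 st.py
```

```text
tin top [0.61359004 0.37824674] [-70.8495224  497.26207277]
funnel top [0.454083   0.31195342] [-223.08049322  415.63466554]
jar top [ 0.58767108 -0.36141551] [ -24.05249969 -241.37321077]
t 14.52 bay mm [ 29.2 312.5] z 84.5 toolx in bay deg -89.7 tilt [0.004 0.001] F bay [0.7 0.9] -0.1 w 0.0 j [ 0.48  0.66  0.09  0.   -1.   -0.58]
```

```bash
echo '[[0, 0, 0.03, 0, 0, 0], [0, 0, 0.03, 0, 0, 0], [0, 0, 0, 0, 0, 0], [0.004, 0.0095, 0, 0, 0, 0], [0.004, 0.0095, 0, 0, 0, 0], [0.004, 0.0095, 0, 0, 0, 0], [0.0005, 0.008, 0, 0, 0, 0], [0.0005, 0.008, 0, 0, 0, 0], [0.0037, 0.0093, 0, 0, 0, 0], [0.0037, 0.0093, 0, 0, 0, 0], [0.007, 0.008, 0, 0, 0, 0], [0.007, 0.008, 0, 0, 0, 0], [0.0098, 0.0054, 0, 0, 0, 0], [0.0098, 0.0054, 0, 0, 0, 0], [0, 0, 0, 0, 0, 0]]' | python3 jog.py >/dev/null; python3 st.py
echo '[[0.008, 0.0024, 0, 0, 0, 0], [0.008, 0.0024, 0, 0, 0, 0], [0.0085, 0.0003, 0, 0, 0, 0], [0.0085, 0.0003, 0, 0, 0, 0], [0.009, -0.0025, 0, 0, 0, 0], [0.009, -0.0025, 0, 0, 0, 0], [0, 0, 0, 0, 0, 0]]' | python3 jog.py >/dev/null; python3 st.py
python3 - <<'E'
import cv2
from rig import bot, job, capture, read_state
import numpy as np
a=cv2.resize(capture("scene")["image"][182:314,195:325,::-1],None,fx=3,fy=4.5,interpolation=cv2.INTER_CUBIC)
a=cv2.resize(capture("scene")["image"][182:314,185:325,::-1],None,fx=4.5,fy=4.5,interpolation=cv2.INTER_CUBIC)
cv2.imwrite("pics/f1.png",cv2.convertScaleAbs(a,alpha=1.6,beta=10))
E
```

```text
t 15.77 bay mm [-64.3 250.2] z 25.6 toolx in bay deg -90.2 tilt [-0.002 -0.   ] F bay [ 0.4 -0.1] -0.2 w 0.0 j [ 0.48  0.57 -0.26 -0.   -0.74 -0.58]
t 16.35 bay mm [-63.2 199.1] z 25.1 toolx in bay deg -90.2 tilt [-0.001 -0.001] F bay [ 0.  -0.6] -1.1 w 0.0 j [ 0.41  0.56 -0.3   0.   -0.72 -0.51]
```

View pics/f1.png

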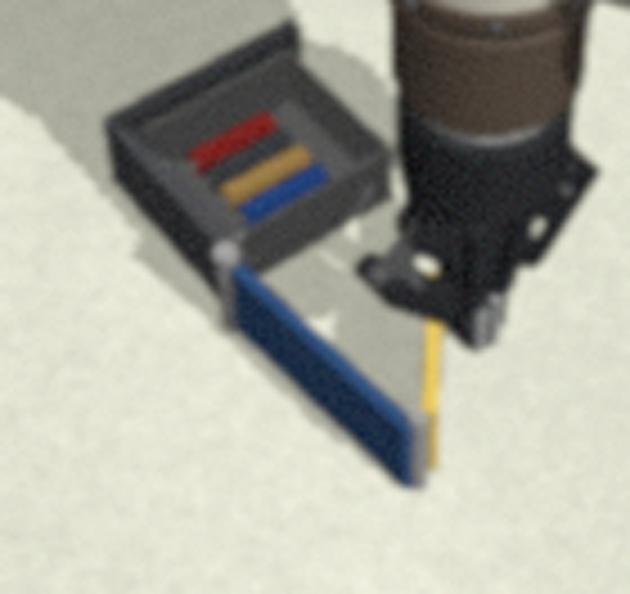

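The picture shows the tray flush in its corner at (250,150) and the yellow leaf about two-thirds folded, with its pin at (420,440). The blue leaf has not moved. I continue the arc.

```bash
echo '[[0.003, -0.008, 0, 0, 0, 0], [0.005, -0.005, 0, 0, 0, 0], [0.005, -0.005, 0, 0, 0, 0], [0.004, -0.006, 0, 0, 0, 0], [0.004, -0.006, 0, 0, 0, 0], [0.0014, -0.0034, 0, 0, 0, 0], [0.0014, -0.0034, 0, 0, 0, 0], [0, 0, 0, 0, 0, 0]]' | python3 jog.py >/dev/null; python3 st.py
echo '[[0.001, -0.002, 0, 0, 0, 0], [0, -0.002, 0, 0, 0, 0], [0, 0, 0, 0, 0, 0]]' | python3 jog.py >/dev/null; python3 st.py
```

```text
t 17.12 bay mm [-25.9 176.9] z 25.2 toolx in bay deg -90.1 tilt [ 0. -0.] F bay [ 0.1 -0.3] 0.6 w 0.0 j [ 0.34  0.6  -0.21  0.   -0.76 -0.44]
t 17.37 bay mm [-22.7 176.1] z 25.3 toolx in bay deg -90.1 tilt [-0. -0.] F bay [-0.2 -0.3] 0.8 w -0.0 j [ 0.34  0.6  -0.2   0.   -0.77 -0.44]
```

```bash
for i in 1 2; do echo '[[0, -0.001, 0, 0, 0, 0], [0, -0.001, 0, 0, 0, 0], [0, 0, 0, 0, 0, 0]]' | python3 jog.py >/dev/null; python3 st.py; done
```

```text
t 17.62 bay mm [-20.8 176.2] z 25.2 toolx in bay deg -90.1 tilt [-0. -0.] F bay [-1.2 -1.5] 0.5 w -0.0 j [ 0.34  0.6  -0.2   0.   -0.77 -0.44]
t 17.87 bay mm [-18.7 176.2] z 25.3 toolx in bay deg -90.1 tilt [-0. -0.] F bay [-0.7 -0. ] 0.2 w -0.0 j [ 0.34  0.61 -0.19 -0.   -0.77 -0.44]
```

```bash
echo '[[0, -0.001, 0, 0, 0, 0], [0, -0.001, 0, 0, 0, 0], [0, 0, 0, 0, 0, 0]]' | python3 jog.py >/dev/null; python3 st.py
```

```text
t 18.12 bay mm [-17.5 176.2] z 25.2 toolx in bay deg -90.1 tilt [-0.002 -0.   ] F bay [-4.9  1.1] 2.1 w -0.0 j [ 0.34  0.61 -0.19 -0.   -0.78 -0.44]
```

```bash
echo '[[0, 0.02, 0, 0, 0, 0], [0, 0.02, 0, 0, 0, 0], [0, 0, -0.03, 0, 0, 0], [0, 0, -0.03, 0, 0, 0], [0, 0, 0, 0, 0, 0]]' | python3 jog.py >/dev/null; python3 st.py
python3 - <<'E'
import numpy as np,pickle,cv2
from fit import gate
from rig import bot, job, capture, read_state
p=pickle.load(open("p.pkl","rb"));prev=None
for th,ex in [(1.492,25)]+[(a,0) for a in (1.492,1.3,1.1,.9,.7,.5,.4,.3,.2,.1,0)]:
    post,pin,d,n,e,m=gate(th,0);h=11*abs(n[1])+14*abs(n[0])
    c=1e3*post+105*d-(4+h+ex)*n
    print(th,np.round(c,1), "" if prev is None else "tool dx,dy %.1f %.1f"%(-(c-prev)[1],-(c-prev)[0])); prev=c
a=cv2.resize(capture("scene")["image"][182:314,185:325,::-1],None,fx=3,fy=3,interpolation=cv2.INTER_CUBIC)
b=cv2.resize(capture("side")["image"][150:282,195:310,::-1],None,fx=3,fy=3,interpolation=cv2.INTER_CUBIC)
cv2.imwrite("pics/f2.png",cv2.convertScaleAbs(np.hstack([a,b]),alpha=1.6,beta=10))
E
```

```text
t 18.53 bay mm [-51.5 178.2] z 92.1 toolx in bay deg -89.9 tilt [0.015 0.003] F bay [0.6 0.1] 1.4 w 0.0 j [ 0.37  0.47 -0.23  0.   -0.85 -0.47]
1.492 [ 47.4 214.1] 
1.492 [ 22.5 212.2] tool dx,dy 2.0 24.9
1.3 [  3.6 212.6] tool dx,dy -0.5 18.9
1.1 [-16.5 209.3] tool dx,dy 3.3 20.1
0.9 [-36.2 201.8] tool dx,dy 7.5 19.7
0.7 [-54.5 190. ] tool dx,dy 11.8 18.3
0.5 [-70.4 174.2] tool dx,dy 15.8 15.9
0.4 [-77.1 164.9] tool dx,dy 9.3 6.7
0.3 [-82.8 154.8] tool dx,dy 10.1 5.7
0.2 [-87.4 144.1] tool dx,dy 10.8 4.6
0.1 [-90.8 132.7] tool dx,dy 11.3 3.4
0 [-93. 121.] tool dx,dy 11.7 2.2
```

View pics/f2.png

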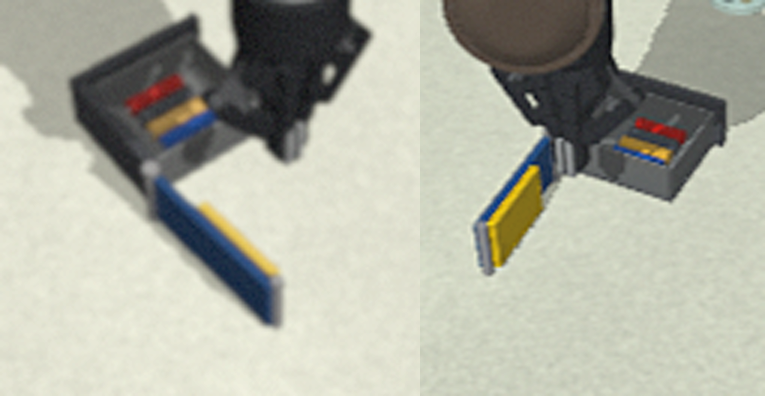

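Both views show the yellow leaf folded flat on the blue leaf's inside, blue still wide open, and the tray home. Next I move outside the blue leaf and swing it shut.

```bash
echo '[[-0.01, -0.027, 0, 0, 0, 0], [-0.01, -0.027, 0, 0, 0, 0], [-0.009, -0.027, 0, 0, 0, 0], [-0.009, -0.026, 0, 0, 0, 0], [0, 0, 0, 0, 0, 0], [0, 0, 0.03, 0, 0, 0], [0, 0, 0.03, 0, 0, 0], [0, 0, 0, 0, 0, 0]]' | python3 jog.py >/dev/null; python3 st.py
```

```text
t 19.3 bay mm [ 45.3 212.4] z 16.9 toolx in bay deg -90.2 tilt [-0.014 -0.002] F bay [-1.6  0.1] -2.1 w -0.0 j [ 0.35  0.71  0.01 -0.   -0.88 -0.45]
```

```bash
echo '[[0, 0.008, 0, 0, 0, 0], [0.001, 0.008, 0, 0, 0, 0], [0, 0.006, 0, 0, 0, 0], [0, 0.006, 0, 0, 0, 0], [0, 0.006, 0, 0, 0, 0], [0, 0.006, 0, 0, 0, 0], [0.001, 0.0067, 0, 0, 0, 0], [0.001, 0.0067, 0, 0, 0, 0], [0.0013, 0.0067, 0, 0, 0, 0], [0.0025, 0.0066, 0, 0, 0, 0], [0.0025, 0.0066, 0, 0, 0, 0], [0.0025, 0.0065, 0, 0, 0, 0], [0, 0, 0, 0, 0, 0]]' | python3 jog.py >/dev/null; python3 st.py
echo '[[0.004, 0.0061, 0, 0, 0, 0], [0.004, 0.0061, 0, 0, 0, 0], [0.004, 0.0061, 0, 0, 0, 0], [0.0053, 0.0053, 0, 0, 0, 0], [0.0053, 0.0053, 0, 0, 0, 0], [0.0053, 0.0053, 0, 0, 0, 0], [0.0046, 0.0034, 0, 0, 0, 0], [0.0047, 0.0033, 0, 0, 0, 0], [0.005, 0.0029, 0, 0, 0, 0], [0.005, 0.0028, 0, 0, 0, 0], [0, 0, 0, 0, 0, 0]]' | python3 jog.py >/dev/null; python3 st.py
```

```text
t 20.38 bay mm [-31.5 201.8] z 25.0 toolx in bay deg -90.1 tilt [-0.003 -0.   ] F bay [ 0.5 -0.3] 1.3 w 0.0 j [ 0.38  0.6  -0.21 -0.   -0.77 -0.48]
t 21.3 bay mm [-77.2 154.2] z 25.2 toolx in bay deg -90.1 tilt [-0.002 -0.   ] F bay [1.3 0.7] 0.5 w -0.0 j [ 0.35  0.53 -0.35 -0.   -0.69 -0.45]
```

```bash
echo '[[0.005, 0.0022, 0, 0, 0, 0], [0.005, 0.002, 0, 0, 0, 0], [0.005, 0.002, 0, 0, 0, 0], [0.005, 0.0015, 0, 0, 0, 0], [0.004, 0.001, 0, 0, 0, 0], [0.003, 0.001, 0, 0, 0, 0], [0.002, 0, 0, 0, 0, 0], [0, 0, 0, 0, 0, 0]]' | python3 jog.py >/dev/null; python3 st.py
echo '[[0.001, 0, 0, 0, 0, 0], [0.001, 0, 0, 0, 0, 0], [0, 0, 0, 0, 0, 0]]' | python3 jog.py >/dev/null; python3 st.py
```

```text
t 21.97 bay mm [-86.6 125.5] z 25.2 toolx in bay deg -90.1 tilt [-0.002 -0.001] F bay [0.6 1. ] 0.4 w 0.0 j [ 0.31  0.51 -0.39 -0.   -0.67 -0.41]
t 22.22 bay mm [-86.7 124. ] z 25.1 toolx in bay deg -90.1 tilt [-0.002 -0.   ] F bay [-0.2  2.5] 0.5 w -0.01 j [ 0.3   0.51 -0.39 -0.   -0.67 -0.4 ]
```

```bash
for i in 1 2; do echo '[[0.001, 0, 0, 0, 0, 0], [0.001, 0, 0, 0, 0, 0], [0, 0, 0, 0, 0, 0]]' | python3 jog.py >/dev/null; python3 st.py;done
```

```text
t 22.47 bay mm [-86.7 122.1] z 25.1 toolx in bay deg -90.1 tilt [-0.002 -0.   ] F bay [-2.3  3.5] 1.5 w 0.01 j [ 0.3   0.51 -0.39 -0.   -0.67 -0.4 ]
t 22.72 bay mm [-86.7 122. ] z 25.1 toolx in bay deg -90.1 tilt [-0.001  0.002] F bay [-4.5 11.9] 3.0 w 0.0 j [ 0.3   0.51 -0.39 -0.   -0.67 -0.4 ]
```

```bash
echo '[[0.001, 0, 0, 0, 0, 0], [0, 0, 0, 0, 0, 0], [-0.02, 0, 0, 0, 0, 0], [-0.03, 0, 0, 0, 0, 0], [0, 0, -0.035, 0, 0, 0], [0, 0, -0.035, 0, 0, 0], [0, 0, -0.035, 0, 0, 0], [-0.03, 0, 0, 0, 0, 0], [-0.03, 0.02, 0, 0, 0, 0], [-0.03, 0.02, 0, 0, 0, 0], [0, 0, 0, 0, 0, 0], [0, 0, 0, 0, 0, 0]]' | python3 jog.py >/dev/null; python3 st.py
python3 - <<'E'
import numpy as np,cv2
from rig import bot, job, capture, read_state
a=cv2.resize(capture("scene")["image"][182:272,190:310,::-1],None,fx=3.3,fy=5,interpolation=cv2.INTER_CUBIC)
a=cv2.resize(capture("scene")["image"][172:282,195:290,::-1],None,fx=4,fy=4,interpolation=cv2.INTER_CUBIC)
b=cv2.resize(capture("side")["image"][150:260,215:310,::-1],None,fx=4,fy=4,interpolation=cv2.INTER_CUBIC)
cv2.imwrite("pics/f3.png",cv2.convertScaleAbs(np.hstack([a,b]),alpha=1.6,beta=10))
E
```

```text
t 23.72 bay mm [-126.6  260. ] z 130.2 toolx in bay deg -89.9 tilt [-0.001 -0.001] F bay [-0.5 -1.1] -0.8 w 0.0 j [ 0.56  0.36 -0.3   0.   -0.9  -0.66]
```

View pics/f3.png

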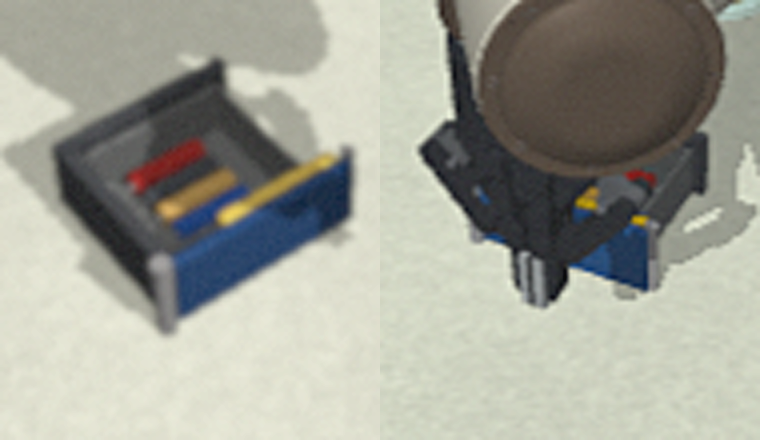

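The final picture shows the blue leaf shut across the mouth, from (165,290) to (350,190). The yellow leaf lies flat between it and the tray, the tray sits in the corner, and the arm is clear.

```bash
python3 -c "
from rig import bot, job, capture, read_state
print(job.sign_off())"
```

```text
the job is handed in; nothing more can be done
None
```

I pushed the tray home against both stops, folded the yellow leaf flat while blue was still open, then swung blue to its hard stop with yellow sandwiched, and handed the job in at about 24 s; the arm kept well clear of the jar, tin, funnel and bulbs, though I took no closing picture of them.

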